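# Hang the hooked paddle on the tortilla warmer's rim

## Task

Get the tortilla warmer ready for serving. First push its swivel lid aside, all the way open; then take the wooden paddle that has a hook from the slotted block and hang it by its hook over the open warmer's rim, blade inside and hook tip outside, so that it hangs freely by itself. Leave the other utensils, the mug and the pot holder where they are.

Things in the scene. Friction and masses are not known exactly. Their poses are not given: they have to be found in the camera images.
- warmer: white plastic tortilla warmer, an upright round tub fixed to the worktop: outer radius 85 mm, wall 5 mm (inner radius 80), height 130 mm, inner floor 6 mm up. Origin: centre of its underside; z up; its x axis points to the lid's pivot lug, which stands outside the wall
- warmer_rim (a point): centre of the warmer's mouth, at rim height (130 mm above the worktop)
- lid_hinge (a point): vertical pivot axis of the lid, 97 mm from the warmer's axis along the warmer's x axis, at the lid's underside (131 mm up)
- lid (a joint): swivel lid, angle in rad about the vertical pivot: 0 = covering the mouth, 1.65 = stop, fully open; grows counter-clockwise seen from above. Stays where it is left (hinge friction 0.1 N m; about 1 N at the ridge moves it). A flat disc, radius 88 mm, 6 mm thick, swinging level 1 mm above the rim; closed, it is centred on the warmer. A little ajar at the start
- lid_grip (a point): top centre of the upright ridge on the lid; it moves with the lid. The ridge is 80 mm long, 12 mm thick and stands 30 mm above the lid's upper face (this point is 167 mm above the worktop). It lies along the line from the pivot, this point 120 mm from the pivot. Pushing square on its flat side swings the lid
- block: dark wooden utensil block, fixed, 190 (its x) x 90 x 75 mm high, with three slots 60 mm deep in a row along its x axis, 62 mm apart; each slot is about 11.5 mm along x and 48 mm along y. Origin: centre of its underside
- paddle: hooked wooden paddle, 175 mm tall, about 90 g, standing handle up in any one of the block's slots, its axes parallel to the block's. Origin: centre of its foot; z up along the handle. Blade 10 (x) x 44 (y) mm, from 0 to 90 mm up; handle 16 x 16 mm, 90 to 175 mm up; hook on its +x side. Above 113 mm the handle is free to be gripped, best on its two y sides
- paddle_hook (a point): the hook's throat, x = 15.5, z = 105 mm in the paddle's frame: underside of the hook's level arm (8 mm thick, x = 8 to 29 mm), midway between the handle's face and the prong that points down at its end (x = 23 to 29 mm). The gap there is 15 mm; the hook is 14 mm wide in y
- hook_tip (a point): lower end of the hook's prong (x = 26, z = 75 mm in the paddle's frame)
- paddle_foot (a point): centre of the underside of the paddle's blade (the paddle's origin)
- plain_paddle: like the paddle but without a hook and shorter, 140 mm tall, standing in another slot; leave alone. Origin: centre of its foot
- round_turner: flat wooden turner with a round head of 50 mm across on top, 140 mm tall, standing in another slot; leave alone. Origin: centre of its foot
- mug: white enamel mug, radius 41 mm, 85 mm high, handle at its +y; leave alone. Origin: centre of its underside
- pot_holder: flat square dark silicone pot holder, 150 x 150 x 10 mm, lying on the worktop; leave alone. Origin: centre of its underside
Things that resemble listed ones, but are neither listed nor needed, are in the scene too. There is more than one size of the warmer; the job needs the smallest.

How it is judged:
On the way, in this order (a step that is already met when the one before it is completed fails the run):
1. the lid is swung aside, (nearly) to its stop (value of joint lid above 1.45 rad), for 0.2 s.
2. the paddle's hook sits over the warmer's rim (horizontal distance between hook_tip and warmer_rim above 0.085 m and horizontal distance between paddle_foot and warmer_rim below 0.08 m and z of paddle_hook in the frame of warmer_rim between -0.008 and 0.006 m), for 0.2 s.
At the end, for the whole second after the job is handed in: Lid open beyond 1.45 rad (stop 1.65); the hooked paddle hangs at rest on the rim: hook tip outside (85 to 110 mm from the warmer's axis), blade foot inside (under 80 mm), hook throat at rim height (-8 to +6 mm), tilted under 0.3 rad (all of step 2 and value of joint lid above 1.45 rad and horizontal distance between hook_tip and warmer_rim below 0.11 m and angle between paddle's own z axis and vertical below 0.3 rad and linear speed of paddle below 0.02 m/s); the robot touches nothing.
It fails at once if the mug is shifted more than 25 mm or tipped (distance of mug from where it was at the start of the episode above 0.025 m or angle between mug's own z axis and vertical above 0.3 rad).
It fails at once if the pot holder is shifted more than 30 mm (distance of pot_holder from where it was at the start of the episode above 0.03 m).
It fails at once if another utensil is pulled from its slot (moved more than 30 mm) (distance of any of plain_paddle, round_turner from where it was at the start of the episode above 0.03 m).
It also fails if it takes over 61 s, if anything falls off the work surface, if the arm or the gripper's body presses on something with over 40 N, if the wrist force passes 120 N, or if a joint passes its speed limit or range.

## Robot

A 6-joint arm with a two-finger parallel gripper is mounted at the origin on the work surface. World frame = base frame: x ahead of the robot, y to its left, z up, the work surface at z = 0. Lengths are in m, angles in rad, forces in N, time in s.
With the tool pointing down it reaches from about 0.35 to 0.775 m from the base axis. Payload 5.5 kg.
Tool frame: the origin (TCP) lies at the very end of the fingers, on their centre line; the grasp point (between the pads) lies 19 mm behind it; z points along the fingers, y is the direction in which the jaws open and shut (so a half turn about z gives the same grasp; the last joint's range is limited). The gripper opens to 85 mm and grips with 20 to 120 N. Pads are 22 mm wide; open, the fingers measure 114 mm over their backs; the gripper's body (76 mm by 85 mm) begins 54 mm behind the grasp point. The pads swing forward as they close: fully open they stand 13 mm farther back than shut.
Start: joints at [-1.241, 0.313, 0.046, 1.304, 0, 1.431], TCP at [0.26, -0.513, 0.231] pointing down, gripper open.
Joint ranges: [-2.76, 2.76], [-0.86, 1.69], [-1.03, 1.26], [-2.2, 2.34], [-1.47, 1.5], [-3.14, 3.14]. Speed limits (rad/s): [2.57, 2.57, 3.14, 3.14, 3.14, 3.14].

## Interface

Orientations are given as a unit quaternion [w, x, y, z].
In Python, from station import arm gives the robot as it stands. The module is installed in compiled form; this text tells all that it offers.
- The arm moves only by the tool move_arm, never from a script. Its argument "steps" is a list of rows, each an object of numbers: "tx", "ty", "tz": the shift along the tool's x, y, z in mm; "rx", "ry", "rz": the turn, a rotation vector about the tool's x, y, z in rad; "hand": the finger opening in mm, from 0 to 85.4. In form: [{"tx": .., "ty": .., "tz": .., "rx": .., "ry": .., "rz": .., "hand": ..}, ...]. A call has exactly 8 rows; each row shifts and turns the commanded pose from where the row before left it, along the tool's axes as they then stand; what a row does not reach is not made up. A row lasts 1/10 s, in which the tool goes at most 50 mm and 8.59 degrees, less where a joint would pass 70% of its speed; a pose out of reach is approached as far as the arm can. A call is refused whole if a number of a shift passes 50 or a number of a turn 0.15, either way. A call with a gripper value outside its range is refused whole. The fingers move at their own pace and stop on an object; the grip force is fixed at half the most. Time passes only in rows, so rows that do not move let the fingers close, or fill a call up. It gives the time, the measured TCP pose, the force and the opening at its end, in the units of the state.
- arm.sense(): the state, without advancing time (a new reading comes with each control period).
- arm.grab_frame(name): name is "scene" or "side" or "wrist"; returns the picture (400x640x3 uint8, red, green, blue); there is no depth.
- arm.camera_params(name): a dict with "intrinsics" (3x3 intrinsics, pixels), "rvec" (rotation vector, rad) and "tvec" (3), from world to camera coordinates, as OpenCV has them; the wrist camera has in their place "T_tool_cam" (4x4, takes a point from camera to tool coordinates, whose origin is the TCP and whose axes are the flange's). Camera axes: x right, y down, z forward; pixel columns grow to the right and rows downward; lengths in m; the calibration is good to about 2 mm. The wrist camera is an equidistant fisheye: a pixel r from the principal point sees the ray r / f radians off the axis. A picture is of the moment at which its call begins: read the wrist's pose just before it. camera_params takes no time and is no camera call.
- arm.hand_in(): hands the job in, once; it reports no verdict.
Trained networks look in the newest picture that a camera, given by its name, has taken for a name from the list of things; names that differ only in an ending like _2 or _b are one class to them, and where a whole thing is asked for, a point or a joint stands for the part that bears it (a point fixed in the world has none). Each returns a list of dicts, best first, with "p" (0 to 1); they miss things now and then, are a little off and sometimes report something else, mostly with a low value. They report only what shows in the picture. A call takes as long as a camera call. They do not tell look-alikes from the thing itself.
- arm.recognise(target, camera): "position" ([column, row] in pixels, amid what is visible of it).
- arm.trace(target, camera): "pixels" (400x640 bool, what is visible of it) and "position" ([column, row] in pixels, amid what is visible of it).
The state is a dict: "time": time; "q": joint angles; "joint_velocities": joint speeds; "tau": joint torques, N m; "tcp_pos": TCP position; "tool_rot": TCP orientation; "wrist_force": force on the tool from outside, world axes, zero at the start; "moment": the same for the moment, N m; "gripper_width": finger opening in m.
Only numpy, scipy, OpenCV 4.12 (cv2) and the standard library are available. Lean on these libraries where they do the work, as an engineer would, in place of code of your own. Each camera call takes 0.05 s, during which the arm holds its last target.

## Working session

There is one attempt and no reset: what is moved stays moved. The work goes in short steps, Python scripts to look and compute and a tool call to move; the robot and the scene stay as the last step left them, time stands still between calls to the robot, and variables do not carry over. Pictures are saved under pics/ and viewed, and the job is handed in when it is done.

Besides the shell and the picture viewer there is one more tool, called after "Request:" by a JSON object that holds its "name" and its "arguments", one argument or row to a line. move_arm: Moves the arm, as the interface text tells. Its arguments: {"type":"object","properties":{"steps":{"type":"array","items":{"type":"object","properties":{"tx":{"type":"number"},"ty":{"type":"number"},"tz":{"type":"number"},"rx":{"type":"number"},"ry":{"type":"number"},"rz":{"type":"number"},"hand":{"type":"number"}}}}},"required":["steps"]}

```bash
mkdir -p pics; cat > h.py <<'E'
import numpy as np, cv2
from station import arm
def save(n,im): cv2.imwrite('pics/'+n,cv2.cvtColor(im,cv2.COLOR_RGB2BGR))
E
python3 - <<'E'
from h import *
print(arm.sense())
for c in ['scene','side']:
    save(c+'0.png',arm.grab_frame(c)); print(c,arm.camera_params(c))
s=arm.sense(); save('wrist0.png',arm.grab_frame('wrist')); print(arm.camera_params('wrist'))
E
```

```text
{'time': 0.0, 'q': array([-1.24062924e+00,  3.14006644e-01,  4.49528482e-02,  1.30361046e+00,
       -4.44438133e-05,  1.43118982e+00]), 'joint_velocities': array([-0.00020982,  0.00037201, -0.00037363,  0.00013311, -0.00122163,
       -0.00016538]), 'tau': array([ 1.87193286e-04, -4.80625033e+01,  2.98535264e+01,  1.93358981e-02,
       -1.56906594e-05, -1.01619321e-05]), 'tcp_pos': array([ 0.26009599, -0.51221628,  0.23039465]), 'tool_rot': array([-9.27615913e-04,  9.72540264e-01,  2.32732813e-01, -1.10975096e-04]), 'wrist_force': array([-0.47429254, -0.03755043,  0.11812429]), 'moment': array([ 0.04040221, -0.03575535, -0.02617454]), 'gripper_width': 0.08537734012114996}
scene {'intrinsics': array([[433.03966406,   0.        , 314.25736468],
       [  0.        , 433.03966406, 199.04614809],
       [  0.        ,   0.        ,   1.        ]]), 'rvec': array([ 0.71012821,  2.53358446, -1.24725538]), 'tvec': array([ 0.37611903, -0.05602278,  1.487839  ])}
side {'intrinsics': array([[416.25067655,   0.        , 318.69740238],
       [  0.        , 416.25067655, 199.90024756],
       [  0.        ,   0.        ,   1.        ]]), 'rvec': array([ 2.36069905,  0.4609149 , -0.18222421]), 'tvec': array([-0.41101691, -0.05143968,  1.67521794])}
{'intrinsics': array([[309.70691629,   0.        , 319.20654023],
       [  0.        , 309.70691629, 195.74368957],
       [  0.        ,   0.        ,   1.        ]]), 'T_tool_cam': array([[-7.81037554e-05, -9.52724176e-01, -3.03836533e-01,
         7.72484504e-02],
       [ 9.99999997e-01, -7.23159314e-05, -3.03012247e-05,
        -5.66542598e-05],
       [ 6.89648750e-06, -3.03836534e-01,  9.52724179e-01,
        -1.42924434e-01],
       [ 0.00000000e+00,  0.00000000e+00,  0.00000000e+00,
         1.00000000e+00]])}
```

View pics/scene0.png

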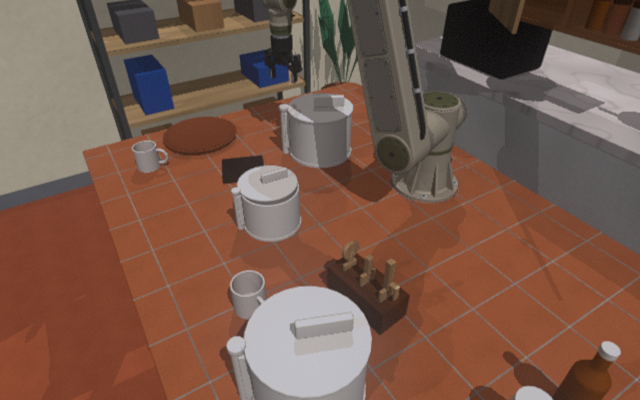

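View pics/side0.png

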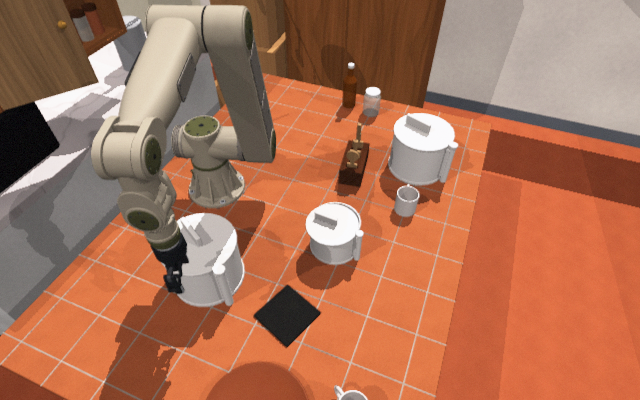

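View pics/wrist0.png

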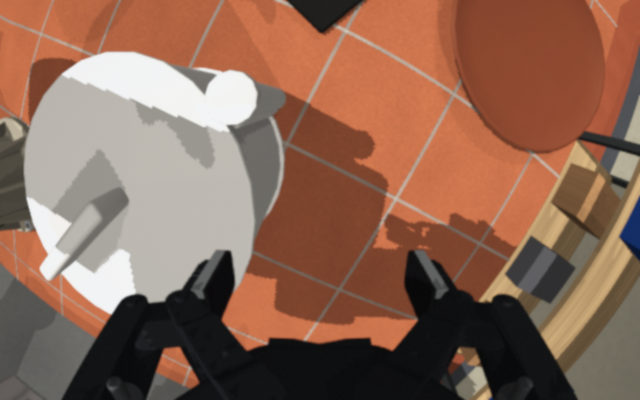

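The scene picture shows three warmers: (318,130), (270,203) and (308,350). In the side picture they are at (207,260), (334,233) and (420,150). The middle one looks smallest. I'll confirm that with enlarged crops.

```bash
python3 - <<'E'
from h import *
a=cv2.imread('pics/scene0.png');b=cv2.imread('pics/side0.png')
def crop(im,x,y,w,h,s): return cv2.resize(im[y:y+h,x:x+w],None,fx=s,fy=s,interpolation=cv2.INTER_CUBIC)
cv2.imwrite('pics/c1.png',np.hstack([crop(a,220,155,95,95,4),crop(b,290,190,95,95,4)]))
cv2.imwrite('pics/c2.png',np.hstack([crop(a,320,230,95,100,4),crop(b,320,110,95,100,4)]))
E
```

```text
(no output)
```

View pics/c1.png

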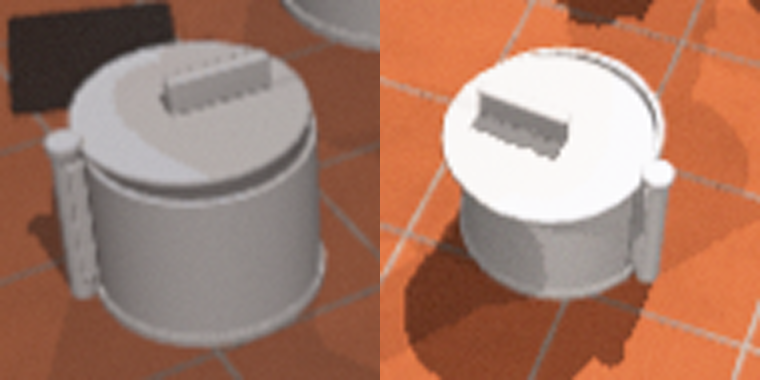

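View pics/c2.png

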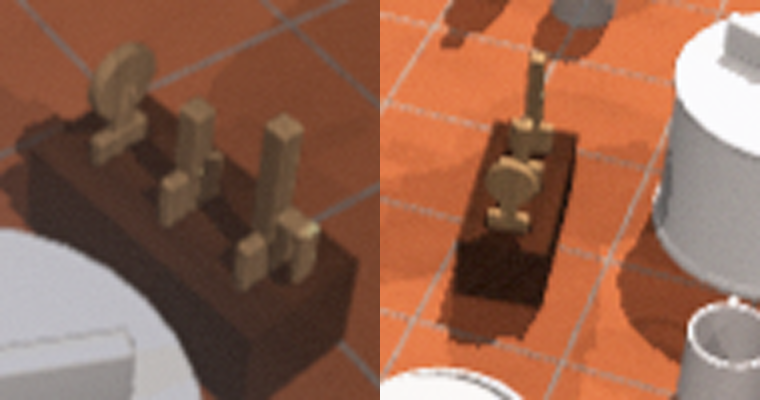

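```bash
cat >> h.py <<'E'
C={c:arm.camera_params(c) for c in ['scene','side']}
def proj(c,P):
    p=C[c]; return cv2.projectPoints(np.asarray(P,float).reshape(-1,1,3),p['rvec'],p['tvec'],p['intrinsics'],None)[0].reshape(-1,2)
def P34(c):
    p=C[c]; return p['intrinsics']@np.c_[cv2.Rodrigues(p['rvec'])[0],p['tvec']]
def tri(a,b):
    X=cv2.triangulatePoints(P34('scene'),P34('side'),np.array(a,float).reshape(2,1),np.array(b,float).reshape(2,1)).ravel(); X=X[:3]/X[3]
    return X, np.linalg.norm(proj('scene',X)-a)+np.linalg.norm(proj('side',X)-b)
def onz(c,uv,z):
    p=C[c];R=cv2.Rodrigues(p['rvec'])[0];o=-R.T@p['tvec'];d=R.T@np.linalg.inv(p['intrinsics'])@[*uv,1];return o+d*(z-o[2])/d[2]
E
python3 - <<'E'
from h import *
for t in ['lid_grip','lid_hinge','paddle_hook','hook_tip','paddle','block','mug','plain_paddle','round_turner']:
    for c in ['scene','side']:
        print(t,c,[(np.round(d['position'],1).tolist(),round(d['p'],2)) for d in arm.recognise(t,c)[:5]])
E
```

```text
lid_grip scene [([319.5, 108.8], 0.91), ([305.3, 342.6], 0.79), ([265.1, 187.6], 0.61)]
lid_grip side [([424.0, 133.4], 0.9), ([207.7, 239.9], 0.88), ([328.7, 226.5], 0.83)]
lid_hinge scene [([320.9, 130.7], 0.9), ([305.6, 350.2], 0.76), ([266.5, 204.6], 0.73)]
lid_hinge side [([333.8, 232.1], 0.94), ([209.2, 262.9], 0.89), ([420.2, 148.3], 0.89)]
paddle_hook scene [([389.1, 287.5], 0.89)]
paddle_hook side [([357.3, 136.2], 0.62)]
hook_tip scene [([388.7, 285.4], 0.59)]
hook_tip side [([357.3, 141.2], 0.69)]
paddle scene [([389.5, 285.6], 0.79)]
paddle side [([358.7, 134.3], 0.67)]
block scene [([369.1, 292.4], 0.91)]
block side [([352.8, 170.4], 0.88)]
mug scene [([245.3, 291.3], 0.56)]
mug side [([404.4, 200.4], 0.66), ([353.2, 157.7], 0.45)]
plain_paddle scene [([367.3, 269.8], 0.56)]
plain_paddle side [([356.7, 147.0], 0.46)]
round_turner scene [([351.7, 252.6], 0.74), ([389.0, 282.9], 0.7)]
round_turner side [([350.5, 157.5], 0.68)]
```

```bash
cat > fit.py <<'E'
from h import *
from scipy.optimize import least_squares
S=lambda u,v:(220+u/4,155+v/4)
D=lambda u,v:(290+(u-380)/4,190+v/4)
lidpts=[('scene',S(70,118)),('scene',S(200,43)),('scene',S(312,100)),('side',D(443,145)),('side',D(560,48)),('side',D(545,221)),('side',D(480,195))]
botpts=[('scene',S(215,342)),('side',D(545,297))]
th=np.linspace(0,2*np.pi,720)
def circ(c,r,z): return np.c_[c[0]+r*np.cos(th),c[1]+r*np.sin(th),0*th+z]
def dist(cam,uv,cur): 
    return np.min(np.linalg.norm(proj(cam,cur)-uv,axis=1))
def geo(p):
    x,y,yaw,l,zl=p; h=np.array([x,y])+.097*np.array([np.cos(yaw),np.sin(yaw)])
    d=-np.array([np.cos(yaw+l),np.sin(yaw+l)])   # lid direction from pivot
    return h,h+.097*d,h+.120*d,d
def res(p):
    x,y,yaw,l,zl=p;h,lc,g,d=geo(p);r=[]
    for cam,uv in lidpts: r.append(dist(cam,uv,circ(lc,.088,.137)))
    for cam,uv in botpts: r.append(dist(cam,uv,circ((x,y),.085,0)))
    r+=list(proj('scene',[*h,zl])[0]-S(62,143))+list(proj('side',[*h,zl])[0]-D(658,172))
    r+=list(proj('scene',[*g,.167])[0]-S(217,70))+list(proj('side',[*g,.167])[0]-D(524,107))
    # ridge ends
    for s in (-1,1):
        e=g+s*.04*d
        r+=[0.5*min(np.linalg.norm(proj('scene',[*e,.167])[0]-S(*q)) for q in ((166,85),(268,58))),0.5*min(np.linalg.norm(proj('side',[*e,.167])[0]-D(*q)) for q in ((480,93),(568,122)))]
    return np.array(r)
if __name__=='__main__':
    X,e=tri(S(217,70),D(524,107));print('grip',X,e);L,e=tri(S(62,143),D(658,172));print('lug',L,e)
    yaw0=np.arctan2(L[1]-X[1],L[0]-X[0])
    c0=L[:2]-.097*np.array([np.cos(yaw0),np.sin(yaw0)])
    best=None
    for l0 in (.05,.2,.35):
        f=least_squares(res,[*c0,yaw0-l0,l0,.145],x_scale=[.01,.01,.1,.1,.01],diff_step=1e-3)
        if best is None or f.cost<best.cost: best=f
    print(best.cost,best.x.round(4)); print(res(best.x).round(2)); print([v.round(4) for v in geo(best.x)])
E
python3 fit.py
```

```text
grip [ 0.51098489 -0.10731534  0.16165568] 1.7424730875368741
lug [ 0.63075622 -0.11376019  0.13942439] 0.8639401436033007
6.605307756893534 [ 0.5364 -0.0898 -0.2409  0.1704  0.1395]
[ 0.77  0.12  0.69  0.34  1.21  0.88  0.63  0.05  0.06 -0.24  0.32 -0.31
 -0.45 -0.41 -0.59 -0.36 -2.21  0.46  0.91  0.64  1.4 ]
[array([ 0.6306, -0.1129]), array([ 0.5339, -0.1061]), array([ 0.5109, -0.1044]), array([-0.9975,  0.0704])]
```

```bash
cat > fitb.py <<'E'
from h import *
from scipy.optimize import least_squares
S=lambda u,v:(320+u/4,230+v/4)
D=lambda u,v:(320+(u-380)/4,110+v/4)
R=lambda a:np.array([[np.cos(a),-np.sin(a)],[np.sin(a),np.cos(a)]])
# corners A(+,-)...
sc=[S(357,262),S(250,338),S(30,155),S(135,85)]
sd=[D(460,268),D(547,275),D(495,122),D(578,133)]
for s in sc: print('scene corner',onz('scene',s,.075).round(3))
for s in sd: print('side corner',onz('side',s,.075).round(3))
print('top',tri(S(285,125),D(538,58)),'plain top',tri(S(197,108),D(526,122)))
E
python3 fitb.py; python3 - <<'E'
from h import *
b=cv2.imread('pics/side0.png');a=cv2.imread('pics/scene0.png')
def crop(im,x,y,w,h,s): return cv2.resize(im[y:y+h,x:x+w],None,fx=s,fy=s,interpolation=cv2.INTER_CUBIC)
cv2.imwrite('pics/c3.png',np.hstack([crop(a,365,255,50,60,8),crop(b,330,115,50,60,8)]))
E
```

```text
scene corner [0.418 0.394 0.075]
scene corner [0.505 0.404 0.075]
scene corner [0.535 0.223 0.075]
scene corner [0.444 0.207 0.075]
side corner [0.464 0.168 0.075]
side corner [0.545 0.19  0.075]
side corner [0.423 0.389 0.075]
side corner [0.509 0.404 0.075]
top (array([0.46696505, 0.36666542, 0.18846354]), np.float64(1.9067786646368754)) plain top (array([0.47746135, 0.30651443, 0.15566222]), np.float64(1.3946898073710525))
```

View pics/c3.png

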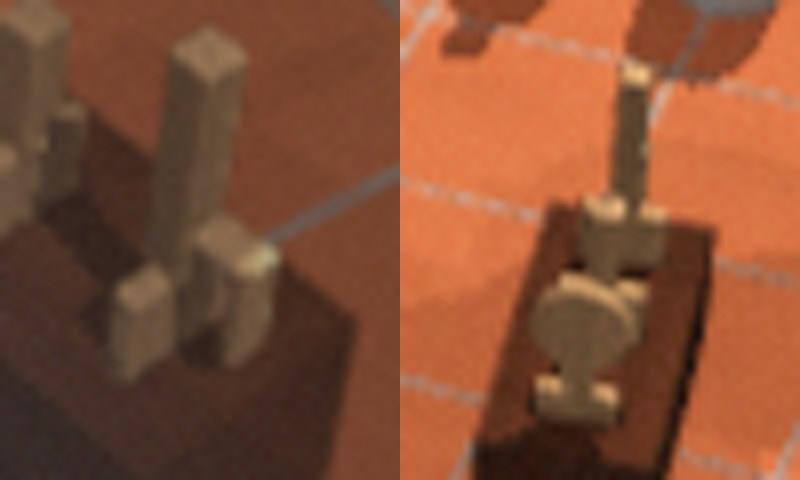

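Only the middle warmer (scene (270,203), side (334,233)) fits the 85/88 mm model, with residuals around 1 px. The other two are bigger. The hooked paddle is in the end slot at scene (390,285), side (358,135): it is the tallest utensil and has an arm and prong on its +y side. The lid will open towards −y, so the +y side of the rim stays free for the hook.

```bash
cat >> h.py <<'E'
from scipy.spatial.transform import Rotation as Ro
def state():
    s=arm.sense(); w,x,y,z=s['tool_rot']; R=Ro.from_quat([x,y,z,w]).as_matrix()
    return s,np.array(s['tcp_pos']),R
def delta(p,psi=None):
    """shift in tool axes mm to reach p, then total turn rotvec to be down with yaw psi"""
    s,t,R=state(); d=R.T@(np.array(p)-t)*1000
    cur=np.arctan2(R[1,0],R[0,0]); psi=cur if psi is None else psi
    T=np.array([[np.cos(psi),np.sin(psi),0],[np.sin(psi),-np.cos(psi),0],[0,0,-1]]).T.T
    rv=Ro.from_matrix(R.T@T).as_rotvec()
    return t.round(4),round(cur,3),d.round(1),rv.round(3)
E
python3 - <<'E'
from h import *
print(delta([.514,-.059,.32],.25))
for uv in [(207,232)]: print(onz('side',uv,.2))
print(onz('scene',(319,100),.2))
E
```

```text
(array([ 0.2603, -0.5127,  0.2313]), np.float64(0.47), array([ 431.6, -289.7,  -88.7]), array([0.  , 0.  , 0.22]))
[ 0.21217084 -0.33141791  0.2       ]
[ 0.18536493 -0.38495972  0.2       ]
```

Request:
{"name": "move_arm", "arguments": {
  "steps": [
    {"tz":-45,"hand":0},
    {"tz":-44,"hand":0},
    {"tx":36,"ty":-24,"hand":0},
    {"tx":36,"ty":-24,"hand":0},
    {"tx":36,"ty":-24,"hand":0},
    {"tx":36,"ty":-24,"hand":0},
    {"tx":36,"ty":-24,"hand":0},
    {"tx":36,"ty":-24,"hand":0}
  ]
}}

```text
invalid input
```

Request:
{"name": "move_arm", "arguments": {
  "steps": [
    {"tx":36,"ty":-24,"hand":0},
    {"tx":36,"ty":-24,"hand":0},
    {"tx":36,"ty":-24,"hand":0},
    {"tx":36,"ty":-24,"hand":0},
    {"tx":36,"ty":-24,"hand":0},
    {"tx":35,"ty":-26,"hand":0},
    {"rz":0.11,"hand":0},
    {"rz":0.11,"hand":0}
  ]
}}

```text
invalid input
```

```bash
cat >> h.py <<'E'
K=arm.camera_params('wrist')
def wproj(P,s):
    w,x,y,z=s['tool_rot']; R=Ro.from_quat([x,y,z,w]).as_matrix(); T=np.eye(4);T[:3,:3]=R;T[:3,3]=s['tcp_pos']
    M=np.linalg.inv(T@K['T_tool_cam']); Q=np.atleast_2d(P)@M[:3,:3].T+M[:3,3]
    r=np.linalg.norm(Q[:,:2],axis=1); a=np.arctan2(r,Q[:,2]); I=K['intrinsics']
    return np.c_[I[0,2]+I[0,0]*a*Q[:,0]/r, I[1,2]+I[1,1]*a*Q[:,1]/r]
def wray(uv,s,z):
    I=K['intrinsics'];v=np.array([(uv[0]-I[0,2])/I[0,0],(uv[1]-I[1,2])/I[1,1]]);a=np.linalg.norm(v)
    d=np.r_[np.sin(a)*v/a,np.cos(a)]
    w,x,y,zz=s['tool_rot']; R=Ro.from_quat([x,y,zz,w]).as_matrix(); T=np.eye(4);T[:3,:3]=R;T[:3,3]=s['tcp_pos'];M=T@K['T_tool_cam']
    o=M[:3,3];d=M[:3,:3]@d;return o+d*(z-o[2])/d[2]
def draw(im,uv,col=(255,0,0),closed=False):
    cv2.polylines(im,[np.round(uv*4).astype(int).reshape(-1,1,2)],closed,col,1,cv2.LINE_AA,2)
E
python3 - <<'E'
from h import *
from fit import geo,circ
s=arm.sense(); im=arm.grab_frame('wrist').copy(); print(delta([.514,-.059,.150]),s['gripper_width'],s['q'])
p=[.5364,-.0898,-.2409,.1704,.1395]; h,lc,g,d=geo(p)
n=np.array([-d[1],d[0]])
R=[[*(g+a*.04*d+b*.006*n),.167] for a,b in ((1,1),(1,-1),(-1,-1),(-1,1))]
np.save('s1.npy',s); save('w1raw.png',im)
draw(im,wproj(circ(lc,.088,.137),s),closed=True); draw(im,wproj(R,s),(0,0,255),True); draw(im,wproj(circ(p[:2],.085,.13),s),(0,160,0),True)
save('w1.png',im)
E
```

```text
(array([ 0.2603, -0.5127,  0.2313]), np.float64(0.47), array([ 431.6, -289.7,   81.3]), array([0., 0., 0.])) 0.08552875779853966 [-1.24059114e+00  3.13160030e-01  4.60896168e-02  1.30360173e+00
  2.82694602e-06  1.43119155e+00]
```

View pics/w1.png

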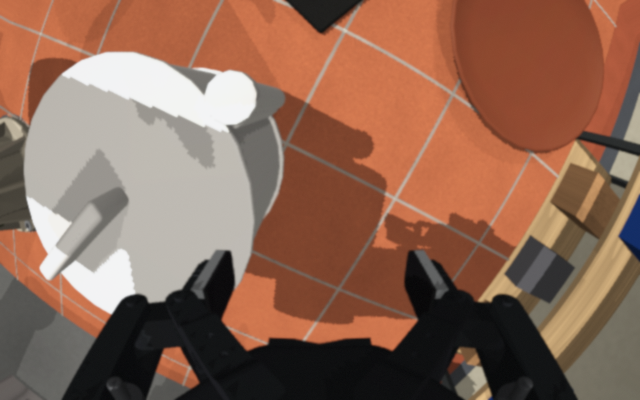

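The calls were refused and nothing moved. Each row probably needs all seven fields.

Request:
{"name": "move_arm", "arguments": {
  "steps": [
    {"tx":0,"ty":0,"tz":-45,"rx":0,"ry":0,"rz":0,"hand":0},
    {"tx":0,"ty":0,"tz":-44,"rx":0,"ry":0,"rz":0,"hand":0},
    {"tx":36,"ty":-24,"tz":0,"rx":0,"ry":0,"rz":0,"hand":0},
    {"tx":36,"ty":-24,"tz":0,"rx":0,"ry":0,"rz":0,"hand":0},
    {"tx":36,"ty":-24,"tz":0,"rx":0,"ry":0,"rz":0,"hand":0},
    {"tx":36,"ty":-24,"tz":0,"rx":0,"ry":0,"rz":0,"hand":0},
    {"tx":36,"ty":-24,"tz":0,"rx":0,"ry":0,"rz":0,"hand":0},
    {"tx":36,"ty":-24,"tz":0,"rx":0,"ry":0,"rz":0,"hand":0}
  ]
}}

```text
time: 1.9
tcp_pos: [0.3883, -0.285, 0.3205]
tool_rot: [0.0, 0.973, 0.233, 0.0]
wrist_force: [1.1, 0.0, -0.1]
gripper_width: -0.0001
```

Request:
{"name": "move_arm", "arguments": {
  "steps": [
    {"tx":36,"ty":-24,"tz":0,"rx":0,"ry":0,"rz":0,"hand":0},
    {"tx":36,"ty":-24,"tz":0,"rx":0,"ry":0,"rz":0,"hand":0},
    {"tx":36,"ty":-24,"tz":0,"rx":0,"ry":0,"rz":0,"hand":0},
    {"tx":36,"ty":-24,"tz":0,"rx":0,"ry":0,"rz":0,"hand":0},
    {"tx":36,"ty":-24,"tz":0,"rx":0,"ry":0,"rz":0,"hand":0},
    {"tx":35,"ty":-25,"tz":0,"rx":0,"ry":0,"rz":0,"hand":0},
    {"tx":0,"ty":0,"tz":0,"rx":0,"ry":0,"rz":0.11,"hand":0},
    {"tx":0,"ty":0,"tz":0,"rx":0,"ry":0,"rz":0.11,"hand":0}
  ]
}}

```text
time: 2.7
tcp_pos: [0.5143, -0.0582, 0.3201]
tool_rot: [0.0, 0.992, 0.124, -0.0]
wrist_force: [-0.1, 0.1, -0.3]
gripper_width: 0.0
```

```bash
python3 - <<'E'
from h import *
from fit import geo,circ
s=arm.sense(); im=arm.grab_frame('wrist').copy(); print(delta([.514,-.059,.150]),s['gripper_width'],s['q'])
p=[.5364,-.0898,-.2409,.1704,.1395]; h,lc,g,d=geo(p)
n=np.array([-d[1],d[0]])
R=[[*(g+a*.04*d+b*.006*n),.167] for a,b in ((1,1),(1,-1),(-1,-1),(-1,1))]
import pickle; pickle.dump(s,open('s1.pkl','wb')); save('w1raw.png',im)
draw(im,wproj(circ(lc,.088,.137),s),closed=True); draw(im,wproj(R,s),(0,0,255),True); draw(im,wproj(circ(p[:2],.085,.13),s),(0,160,0),True)
save('w2.png',im)
E
```

```text
(array([ 0.5141, -0.0589,  0.3202]), np.float64(0.244), array([-1.000e-01,  1.000e-01,  1.702e+02]), array([0., 0., 0.])) 2.5380962104014205e-05 [-2.67800622e-01  1.91272740e-01  1.01328555e-01  1.48100324e+00
 -1.40424420e-04  2.62495699e+00]
```

View pics/w2.png

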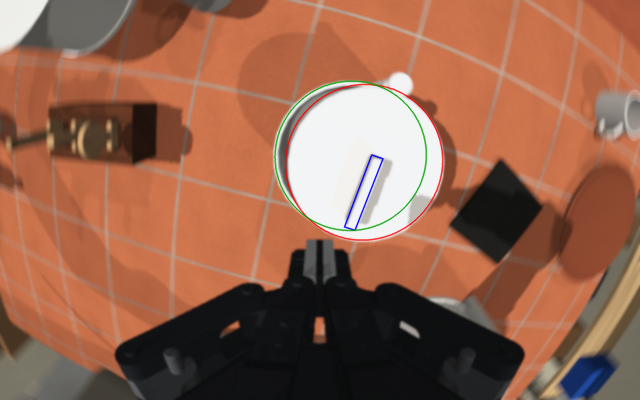

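Request:
{"name": "move_arm", "arguments": {
  "steps": [
    {"tx":0,"ty":0,"tz":45,"rx":0,"ry":0,"rz":0,"hand":0},
    {"tx":0,"ty":0,"tz":45,"rx":0,"ry":0,"rz":0,"hand":0},
    {"tx":0,"ty":0,"tz":40,"rx":0,"ry":0,"rz":0,"hand":0},
    {"tx":0,"ty":0,"tz":20,"rx":0,"ry":0,"rz":0,"hand":0},
    {"tx":0,"ty":0,"tz":20,"rx":0,"ry":0,"rz":0,"hand":0},
    {"tx":0,"ty":0,"tz":0,"rx":0,"ry":0,"rz":0,"hand":0},
    {"tx":0,"ty":0,"tz":0,"rx":0,"ry":0,"rz":0,"hand":0},
    {"tx":0,"ty":0,"tz":0,"rx":0,"ry":0,"rz":0,"hand":0}
  ]
}}

```text
time: 3.55
tcp_pos: [0.5147, -0.0603, 0.1517]
tool_rot: [0.0, 0.992, 0.125, 0.001]
wrist_force: [0.4, 0.7, -0.8]
gripper_width: -0.0001
```

```bash
python3 - <<'E'
from h import *
s,t,R=state(); print(t,s['wrist_force'])
im=arm.grab_frame('wrist'); save('w3.png',im)
h=np.array([.6306,-.1129]);yaw=-.2409
def wp(l,e):
    d=-np.array([np.cos(yaw+l),np.sin(yaw+l)]);tt=np.array([-d[1],d[0]]);return h+.12*d-e*tt
psi=np.arctan2(R[1,0],R[0,0])
A=lambda psi:np.array([[np.cos(psi),np.sin(psi)],[np.sin(psi),-np.cos(psi)]])
cur=t[:2]
a=wp(.17,.022); print('approach',A(psi).T@(a-cur)*1000)
dl=.0925
print('step',A(psi).T@(wp(.17+dl,.022)-a)*1000, dl)
E
```

```text
[ 0.5147157  -0.06033282  0.15173993] [ 0.37264751  0.72071541 -0.84135981]
approach [-7.66195854 20.8745523 ]
step [-4.96903483 10.12764236] 0.0925
```

View pics/w3.png

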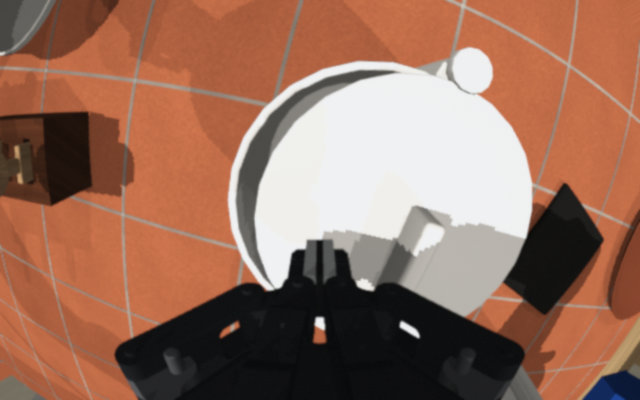

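Request:
{"name": "move_arm", "arguments": {
  "steps": [
    {"tx":-4,"ty":10,"tz":0,"rx":0,"ry":0,"rz":0,"hand":0},
    {"tx":-4,"ty":11,"tz":0,"rx":0,"ry":0,"rz":0,"hand":0},
    {"tx":-5,"ty":10,"tz":0,"rx":0,"ry":0,"rz":-0.0925,"hand":0},
    {"tx":-5,"ty":10,"tz":0,"rx":0,"ry":0,"rz":-0.0925,"hand":0},
    {"tx":-5,"ty":10,"tz":0,"rx":0,"ry":0,"rz":-0.0925,"hand":0},
    {"tx":-5,"ty":10,"tz":0,"rx":0,"ry":0,"rz":-0.0925,"hand":0},
    {"tx":-5,"ty":10,"tz":0,"rx":0,"ry":0,"rz":-0.0925,"hand":0},
    {"tx":-5,"ty":10,"tz":0,"rx":0,"ry":0,"rz":-0.0925,"hand":0}
  ]
}}

```text
time: 4.4
tcp_pos: [0.5121, -0.1498, 0.1507]
tool_rot: [0.0, 0.92, 0.393, 0.0]
wrist_force: [-0.6, 2.0, 0.8]
gripper_width: 0.0002
```

```bash
python3 - <<'E'
from h import *
s,t,R=state(); print(t,s['wrist_force'],s['q'])
im=arm.grab_frame('wrist'); save('w4.png',im)
h=np.array([.6306,-.1129]);yaw=-.2409
for l in (.7,.725,.75):
    d=-np.array([np.cos(yaw+l),np.sin(yaw+l)]);tt=np.array([-d[1],d[0]]);v=t[:2]-h;print(l,v@d,-v@tt)
E
```

```text
[ 0.5120983  -0.14983278  0.15067379] [-0.59886555  1.97847348  0.80988777] [-4.35194504e-01  2.71592427e-01 -2.12367480e-01  1.08662413e+00
  9.09276329e-05  1.89845657e+00]
0.7 0.12259749822114058 0.019404564712183447
0.725 0.12207412491164378 0.02246311930272091
0.75 0.12147445924776153 0.02550763517490027
```

View pics/w4.png

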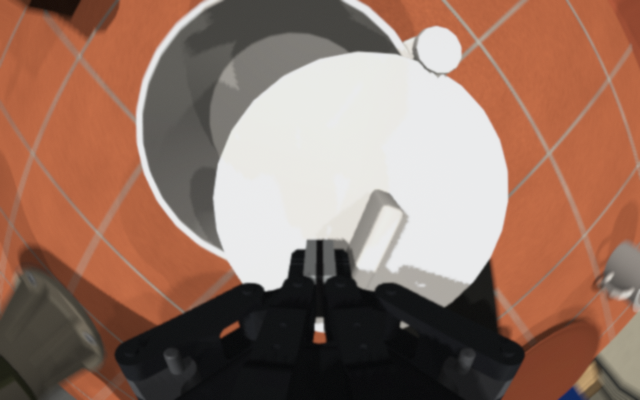

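Request:
{"name": "move_arm", "arguments": {
  "steps": [
    {"tx":-5,"ty":10,"tz":0,"rx":0,"ry":0,"rz":-0.0925,"hand":0},
    {"tx":-5,"ty":10,"tz":0,"rx":0,"ry":0,"rz":-0.0925,"hand":0},
    {"tx":-5,"ty":10,"tz":0,"rx":0,"ry":0,"rz":-0.0925,"hand":0},
    {"tx":-5,"ty":10,"tz":0,"rx":0,"ry":0,"rz":-0.0925,"hand":0},
    {"tx":-5,"ty":10,"tz":0,"rx":0,"ry":0,"rz":-0.0925,"hand":0},
    {"tx":-5,"ty":10,"tz":0,"rx":0,"ry":0,"rz":-0.0925,"hand":0},
    {"tx":-5,"ty":10,"tz":0,"rx":0,"ry":0,"rz":-0.0925,"hand":0},
    {"tx":-5,"ty":10,"tz":0,"rx":0,"ry":0,"rz":-0.0925,"hand":0}
  ]
}}

```text
time: 5.25
tcp_pos: [0.5659, -0.2185, 0.1504]
tool_rot: [-0.0, 0.716, 0.698, -0.0]
wrist_force: [-0.9, -0.1, 0.3]
gripper_width: -0.0
```

```bash
python3 - <<'E'
from h import *
s,t,R=state(); print(t,s['wrist_force'],s['q'],np.arctan2(R[1,0],R[0,0]))
im=arm.grab_frame('wrist'); save('w5.png',im)
h=np.array([.6306,-.1129]);yaw=-.2409
for l in (1.35,1.4,1.45,1.5):
    d=-np.array([np.cos(yaw+l),np.sin(yaw+l)]);tt=np.array([-d[1],d[0]]);v=t[:2]-h;print(l,v@d,-v@tt)
E
```

```text
[ 0.56588108 -0.2184881   0.1503738 ] [-0.85895815 -0.12823925  0.25758807] [-5.00368967e-01  4.07640925e-01 -1.72281084e-02  1.14647355e+00
 -7.38266817e-04  1.09542226e+00] 1.5458017961506585
1.35 0.12336299930118134 0.010906662037385847
1.4 0.12266372176701433 0.0170586117736913
1.45 0.12165784881046116 0.023167923864515803
1.5 0.12034789459006467 0.029219328211300574
```

View pics/w5.png

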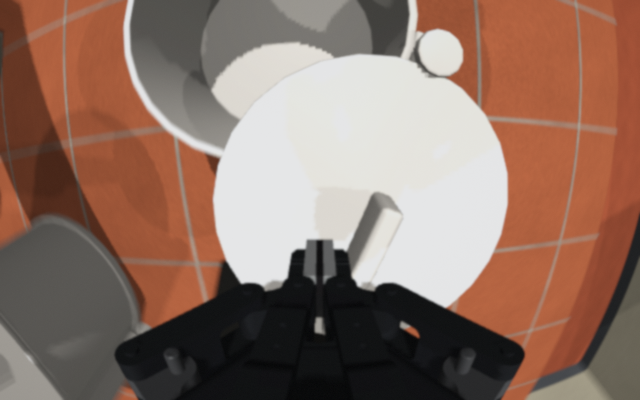

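Request:
{"name": "move_arm", "arguments": {
  "steps": [
    {"tx":-5,"ty":10,"tz":0,"rx":0,"ry":0,"rz":-0.0925,"hand":0},
    {"tx":-5,"ty":10,"tz":0,"rx":0,"ry":0,"rz":-0.0925,"hand":0},
    {"tx":-1,"ty":2,"tz":0,"rx":0,"ry":0,"rz":-0.02,"hand":0},
    {"tx":0,"ty":0,"tz":0,"rx":0,"ry":0,"rz":0,"hand":0},
    {"tx":0,"ty":0,"tz":0,"rx":0,"ry":0,"rz":0,"hand":0},
    {"tx":0,"ty":0,"tz":0,"rx":0,"ry":0,"rz":0,"hand":0},
    {"tx":0,"ty":0,"tz":0,"rx":0,"ry":0,"rz":0,"hand":0},
    {"tx":0,"ty":0,"tz":0,"rx":0,"ry":0,"rz":0,"hand":0}
  ]
}}

```text
time: 6.1
tcp_pos: [0.5852, -0.2276, 0.15]
tool_rot: [-0.002, 0.643, 0.766, -0.002]
wrist_force: [-7.8, 0.6, 2.9]
gripper_width: -0.0003
```

```bash
python3 - <<'E'
from h import *
s,t,R=state(); print(t,s['wrist_force'],np.arctan2(R[1,0],R[0,0]))
im=arm.grab_frame('scene'); save('sc6.png',im)
for c,n in (('side','sd6.png'),): save(n,arm.grab_frame(c))
h=np.array([.6306,-.1129]);yaw=-.2409
for l in (1.55,1.6,1.65):
    d=-np.array([np.cos(yaw+l),np.sin(yaw+l)]);tt=np.array([-d[1],d[0]]);v=t[:2]-h;print(l,v@d,-v@tt)
E
```

```text
[ 0.58521184 -0.22756525  0.14997615] [-7.82605157  0.57288249  2.88467819] 1.7455094026357123
1.55 0.12250398901179749 0.014176669840050008
1.6 0.12164235274332445 0.020281600297437394
1.65 0.12047667394310577 0.026335837316534376
```

View pics/sd6.png

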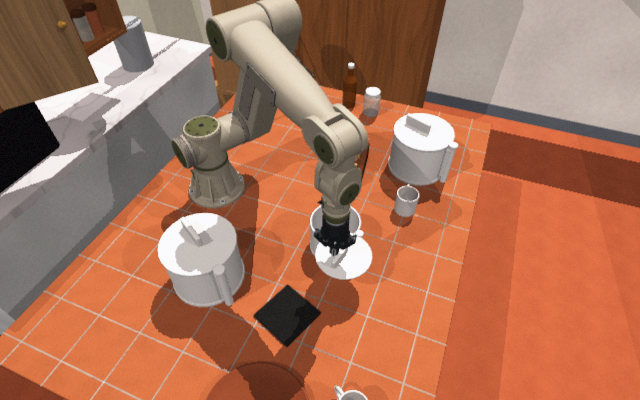

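```bash
python3 - <<'E'
from h import *
print(delta([.525,-.024,.33],1.74))
E
```

```text
(array([ 0.5852, -0.2276,  0.15  ]), np.float64(1.746), array([ 211.2,  -25. , -179.6]), array([-0.006, -0.001,  0.006]))
```

Request:
{"name": "move_arm", "arguments": {
  "steps": [
    {"tx":0,"ty":-10,"tz":0,"rx":0,"ry":0,"rz":0,"hand":0},
    {"tx":0,"ty":-10,"tz":-10,"rx":0,"ry":0,"rz":0,"hand":0},
    {"tx":0,"ty":0,"tz":-45,"rx":0,"ry":0,"rz":0,"hand":0},
    {"tx":10,"ty":0,"tz":-45,"rx":0,"ry":0,"rz":0,"hand":0},
    {"tx":26,"ty":0,"tz":-40,"rx":0,"ry":0,"rz":0,"hand":0},
    {"tx":26,"ty":0,"tz":-40,"rx":0,"ry":0,"rz":0,"hand":0},
    {"tx":45,"ty":-2,"tz":0,"rx":0,"ry":0,"rz":0,"hand":0},
    {"tx":45,"ty":-3,"tz":0,"rx":0,"ry":0,"rz":0,"hand":0}
  ]
}}

```text
time: 7.0
tcp_pos: [0.5373, -0.0822, 0.3331]
tool_rot: [0.003, 0.642, 0.766, 0.001]
wrist_force: [-0.0, 0.2, -0.8]
gripper_width: -0.0
```

Request:
{"name": "move_arm", "arguments": {
  "steps": [
    {"tx":45,"ty":0,"tz":0,"rx":0,"ry":0,"rz":0,"hand":40},
    {"tx":14,"ty":0,"tz":0,"rx":0,"ry":0,"rz":0,"hand":40},
    {"tx":0,"ty":0,"tz":0,"rx":0,"ry":0,"rz":0,"hand":40},
    {"tx":0,"ty":0,"tz":0,"rx":0,"ry":0,"rz":0,"hand":40},
    {"tx":0,"ty":0,"tz":0,"rx":0,"ry":0,"rz":0,"hand":40},
    {"tx":0,"ty":0,"tz":0,"rx":0,"ry":0,"rz":0,"hand":40},
    {"tx":0,"ty":0,"tz":0,"rx":0,"ry":0,"rz":0,"hand":40},
    {"tx":0,"ty":0,"tz":0,"rx":0,"ry":0,"rz":0,"hand":40}
  ]
}}

```text
time: 7.8
tcp_pos: [0.5266, -0.0251, 0.33]
tool_rot: [-0.0, 0.642, 0.767, -0.0]
wrist_force: [-0.2, 0.0, 0.9]
gripper_width: 0.0398
```

```bash
python3 - <<'E'
from h import *
from fit import geo,circ
import pickle
s=arm.sense(); im=arm.grab_frame('wrist').copy(); print(s['tcp_pos'],s['gripper_width'])
pickle.dump(s,open('s7.pkl','wb')); save('w7raw.png',im)
p=[.5364,-.0898,-.2409,1.62,.1395]; h,lc,g,d=geo(p)
draw(im,wproj(circ(lc,.088,.137),s),closed=True); draw(im,wproj(circ(p[:2],.085,.13),s),(0,160,0),True);draw(im,wproj(circ(p[:2],.080,.13),s),(0,0,255),True)
save('w7.png',im)
for c in ('scene','side'):
  im=arm.grab_frame(c).copy(); save(c+'7raw.png',im)
E
```

```text
[ 0.52660055 -0.02508291  0.33002134] 0.0397627513235505
```

View pics/w7.png

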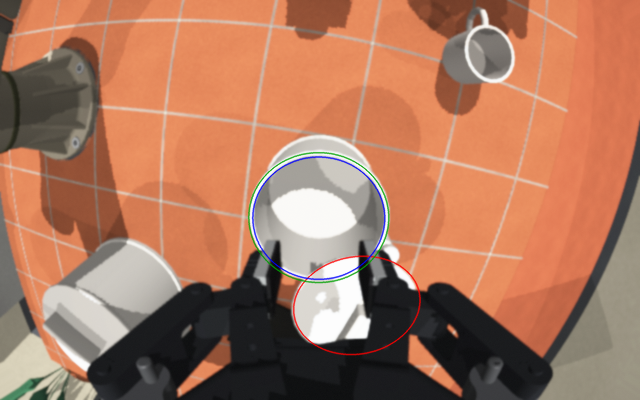

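View pics/w7raw.png

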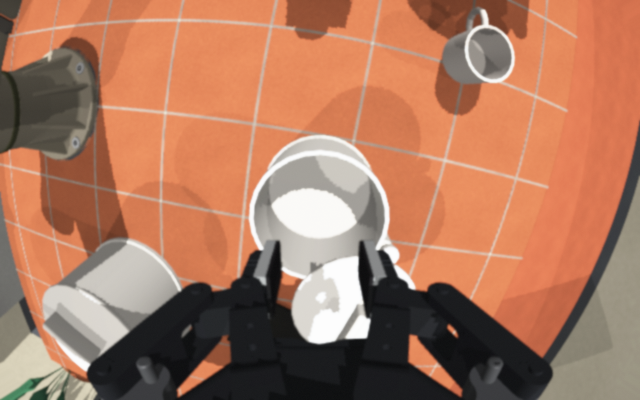

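```bash
python3 - <<'E'
from h import *
im=cv2.imread('pics/w7.png');r=cv2.imread('pics/w7raw.png')
f=lambda im:cv2.resize(im[125:235,240:400],None,fx=5,fy=5,interpolation=cv2.INTER_CUBIC)
cv2.imwrite('pics/w7c.png',f(im))
E
```

```text
(no output)
```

View pics/w7c.png

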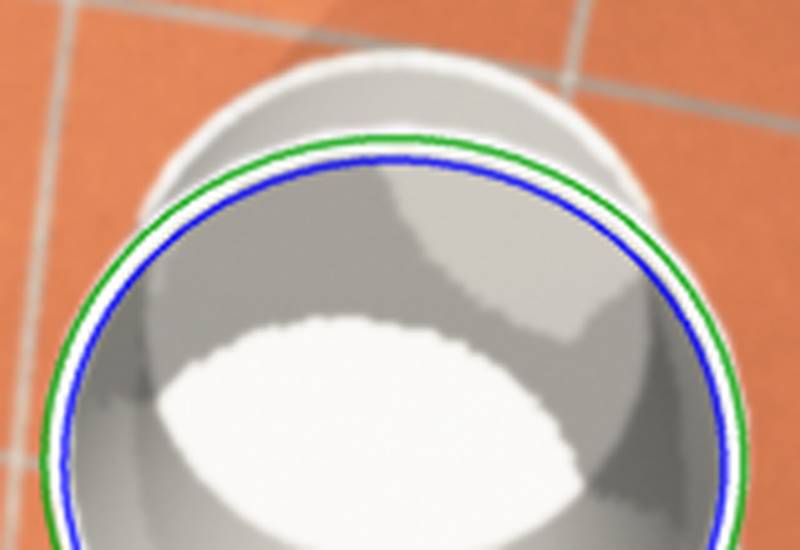

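View pics/scene7raw.png

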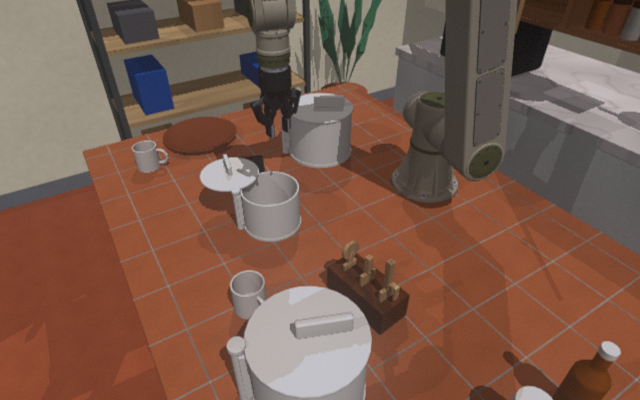

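Request:
{"name": "move_arm", "arguments": {
  "steps": [
    {"tx":45,"ty":1,"tz":0,"rx":0,"ry":0,"rz":0,"hand":60},
    {"tx":45,"ty":1,"tz":0,"rx":0,"ry":0,"rz":0,"hand":60},
    {"tx":45,"ty":1,"tz":0,"rx":0,"ry":0,"rz":0,"hand":60},
    {"tx":45,"ty":1,"tz":0,"rx":0,"ry":0,"rz":0,"hand":60},
    {"tx":45,"ty":1,"tz":0,"rx":0,"ry":0,"rz":0,"hand":60},
    {"tx":45,"ty":1,"tz":0,"rx":0,"ry":0,"rz":0,"hand":60},
    {"tx":45,"ty":1,"tz":0,"rx":0,"ry":0,"rz":0,"hand":60},
    {"tx":30,"ty":0,"tz":0,"rx":0,"ry":0,"rz":0,"hand":60}
  ]
}}

```text
time: 8.75
tcp_pos: [0.4711, 0.3191, 0.3302]
tool_rot: [-0.0, 0.64, 0.768, 0.0]
wrist_force: [0.5, -0.0, 0.3]
gripper_width: 0.06
```

Request:
{"name": "move_arm", "arguments": {
  "steps": [
    {"tx":20,"ty":0,"tz":0,"rx":0,"ry":0,"rz":0,"hand":60},
    {"tx":0,"ty":0,"tz":0,"rx":0,"ry":0,"rz":0,"hand":60},
    {"tx":0,"ty":0,"tz":0,"rx":0,"ry":0,"rz":0,"hand":60},
    {"tx":0,"ty":0,"tz":0,"rx":0,"ry":0,"rz":0,"hand":60},
    {"tx":0,"ty":0,"tz":0,"rx":0,"ry":0,"rz":0,"hand":60},
    {"tx":0,"ty":0,"tz":0,"rx":0,"ry":0,"rz":0,"hand":60},
    {"tx":0,"ty":0,"tz":0,"rx":0,"ry":0,"rz":0,"hand":60},
    {"tx":0,"ty":0,"tz":0,"rx":0,"ry":0,"rz":0,"hand":60}
  ]
}}

```text
time: 9.55
tcp_pos: [0.4685, 0.3356, 0.3304]
tool_rot: [0.0, 0.641, 0.767, 0.0]
wrist_force: [0.2, 0.4, 1.0]
gripper_width: 0.0602
```

```bash
cat > pad.py <<'E'
from h import *
def boxes(o,yaw,z0):
    u=np.array([np.cos(yaw),np.sin(yaw),0]);v=np.array([-u[1],u[0],0]);k=np.array([0,0,1.])
    o=np.array([o[0],o[1],z0])
    W=lambda x,y,z:o+(x*u+y*v+z*k)/1000
    def loop(x0,x1,y,z): return np.array([W(x0,-y,z),W(x1,-y,z),W(x1,y,z),W(x0,y,z)])
    return dict(top=loop(-8,8,8,175),arm=loop(8,29,7,113),blade=loop(-5,5,22,90),tip=loop(23,29,7,75))
E
python3 - <<'E'
from pad import *
import pickle
s=arm.sense(); im=arm.grab_frame('wrist').copy(); print(s['tcp_pos'],s['gripper_width'])
pickle.dump(s,open('s8.pkl','wb')); save('w8raw.png',im)
for n,L in boxes((.467,.3667),1.74,.015).items(): draw(im,wproj(L,s),(0,0,255),True)
save('w8.png',im)
cv2.imwrite('pics/w8c.png',cv2.resize(cv2.cvtColor(im,cv2.COLOR_RGB2BGR)[150:310,220:420],None,fx=4,fy=4)[:600])
E
```

```text
[0.46851462 0.33564182 0.33035194] 0.0602440379909329
```

View pics/w8.png

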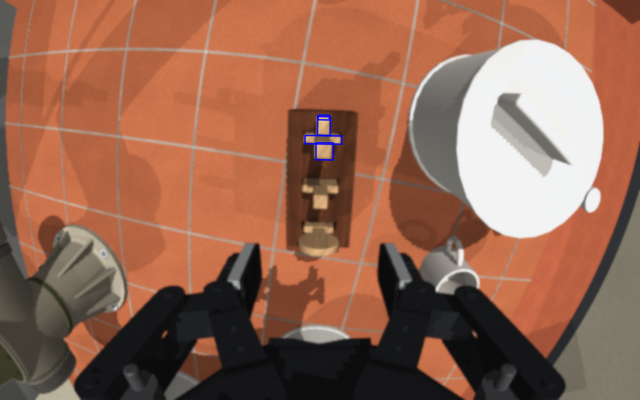

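View pics/w8c.png

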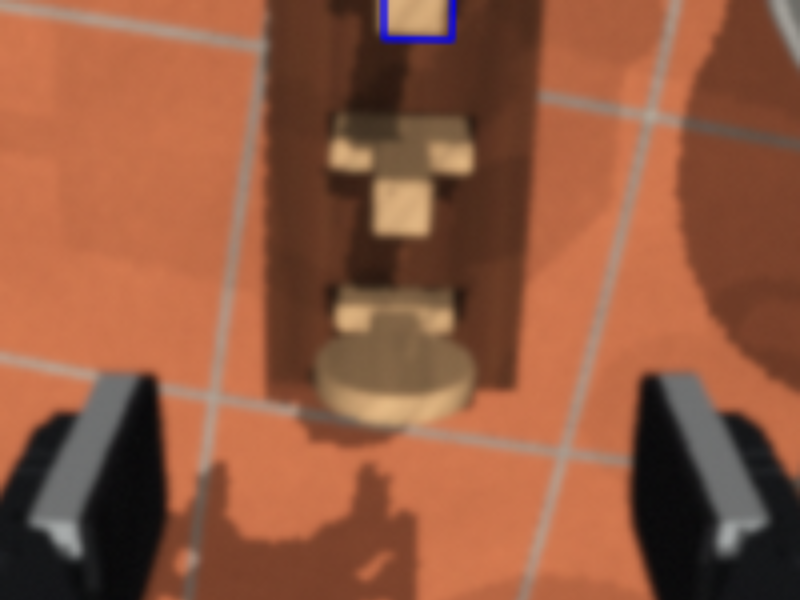

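```bash
python3 - <<'E'
import cv2,numpy as np
r=cv2.imread('pics/w8raw.png');a=cv2.imread('pics/w8.png')
f=lambda im:cv2.resize(im[100:180,285:360],None,fx=5,fy=5,interpolation=cv2.INTER_CUBIC)
cv2.imwrite('pics/w8d.png',np.hstack([f(r),f(a)]))
E
```

```text
(no output)
```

View pics/w8d.png

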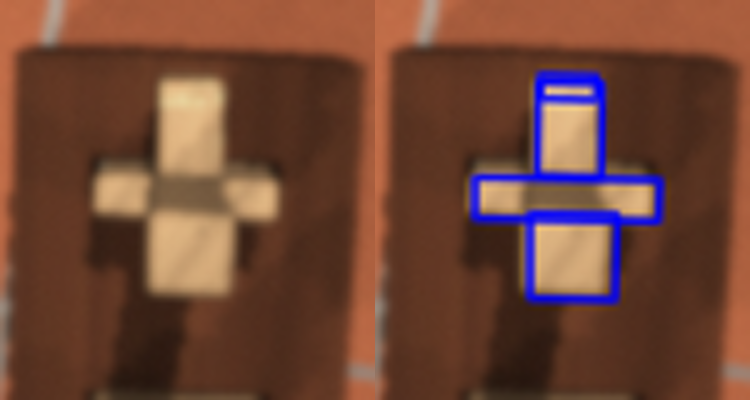

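```bash
python3 - <<'E'
from h import *
print(delta([.4655,.3675,.141],1.744))
E
```

```text
(array([0.4685, 0.3357, 0.3303]), np.float64(1.749), array([ 31.8,   2.7, 189.3]), array([0.   , 0.   , 0.005]))
```

Request:
{"name": "move_arm", "arguments": {
  "steps": [
    {"tx":32,"ty":3,"tz":0,"rx":0,"ry":0,"rz":0,"hand":60},
    {"tx":0,"ty":0,"tz":40,"rx":0,"ry":0,"rz":0,"hand":60},
    {"tx":0,"ty":0,"tz":40,"rx":0,"ry":0,"rz":0,"hand":60},
    {"tx":0,"ty":0,"tz":30,"rx":0,"ry":0,"rz":0,"hand":60},
    {"tx":0,"ty":0,"tz":25,"rx":0,"ry":0,"rz":0,"hand":60},
    {"tx":0,"ty":0,"tz":25,"rx":0,"ry":0,"rz":0,"hand":60},
    {"tx":0,"ty":0,"tz":20,"rx":0,"ry":0,"rz":0,"hand":60},
    {"tx":0,"ty":0,"tz":9,"rx":0,"ry":0,"rz":0,"hand":60}
  ]
}}

```text
time: 10.4
tcp_pos: [0.4645, 0.3673, 0.139]
tool_rot: [-0.001, 0.641, 0.767, -0.002]
wrist_force: [0.1, 0.3, 0.5]
gripper_width: 0.0598
```

```bash
python3 - <<'E'
from h import *
s=arm.sense();print(s['tcp_pos'],s['wrist_force'])
save('w9.png',arm.grab_frame('wrist'))
E
```

```text
[0.46451255 0.36733058 0.13904938] [0.09030568 0.27635264 0.50071467]
```

View pics/w9.png

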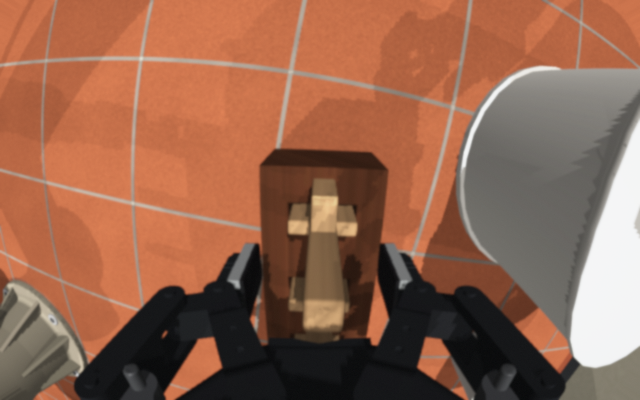

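Request:
{"name": "move_arm", "arguments": {
  "steps": [
    {"tx":0,"ty":0,"tz":0,"rx":0,"ry":0,"rz":0,"hand":0},
    {"tx":0,"ty":0,"tz":0,"rx":0,"ry":0,"rz":0,"hand":0},
    {"tx":0,"ty":0,"tz":0,"rx":0,"ry":0,"rz":0,"hand":0},
    {"tx":0,"ty":0,"tz":0,"rx":0,"ry":0,"rz":0,"hand":0},
    {"tx":0,"ty":0,"tz":0,"rx":0,"ry":0,"rz":0,"hand":0},
    {"tx":0,"ty":0,"tz":0,"rx":0,"ry":0,"rz":0,"hand":0},
    {"tx":0,"ty":0,"tz":0,"rx":0,"ry":0,"rz":0,"hand":0},
    {"tx":0,"ty":0,"tz":0,"rx":0,"ry":0,"rz":0,"hand":0}
  ]
}}

```text
time: 11.25
tcp_pos: [0.4665, 0.3685, 0.1427]
tool_rot: [0.001, 0.641, 0.767, 0.001]
wrist_force: [0.0, 0.5, 6.3]
gripper_width: 0.015
```

```bash
python3 - <<'E'
from h import *
s=arm.sense();print(s['tcp_pos'],s['wrist_force'],s['moment'],s['gripper_width'])
E
```

```text
[0.46650174 0.36853739 0.14272475] [0.01145635 0.54467826 6.29436346] [-0.06453701  0.0864346   0.01048795] 0.014973414862910869
```

Request:
{"name": "move_arm", "arguments": {
  "steps": [
    {"tx":0,"ty":0,"tz":-5,"rx":0,"ry":0,"rz":0,"hand":0},
    {"tx":0,"ty":0,"tz":-15,"rx":0,"ry":0,"rz":0,"hand":0},
    {"tx":0,"ty":0,"tz":-20,"rx":0,"ry":0,"rz":0,"hand":0},
    {"tx":0,"ty":0,"tz":-25,"rx":0,"ry":0,"rz":0,"hand":0},
    {"tx":0,"ty":0,"tz":-30,"rx":0,"ry":0,"rz":0,"hand":0},
    {"tx":0,"ty":0,"tz":-30,"rx":0,"ry":0,"rz":0,"hand":0},
    {"tx":0,"ty":0,"tz":-30,"rx":0,"ry":0,"rz":0,"hand":0},
    {"tx":0,"ty":0,"tz":-20,"rx":0,"ry":0,"rz":0,"hand":0}
  ]
}}

```text
time: 12.05
tcp_pos: [0.4656, 0.3681, 0.3184]
tool_rot: [0.0, 0.641, 0.767, 0.001]
wrist_force: [0.6, 0.3, -0.1]
gripper_width: 0.0156
```

```bash
python3 - <<'E'
from pad import *
s=arm.sense();print(s['tcp_pos'],s['wrist_force'],s['moment'],s['gripper_width'])
im=arm.grab_frame('wrist').copy();save('w10.png',im)
# rim mid target
u=np.array([np.cos(1.746),np.sin(1.746)]); c=np.array([.536,-.0887])
print('TCP over hang',delta([*(c+.067*u),.31],1.746))
sc=arm.grab_frame('scene');sd=arm.grab_frame('side')
save('sc10.png',sc);save('sd10.png',sd)
E
```

```text
[0.46564693 0.368079   0.31843852] [ 0.63046172  0.33501849 -0.08817273] [ 0.05623385 -0.02698589 -0.00889763] 0.015562122385743542
TCP over hang (array([0.4664, 0.3685, 0.3214]), np.float64(1.75), array([-395.3,  -12.8,   10.5]), array([ 0.005, -0.002,  0.004]))
```

View pics/w10.png

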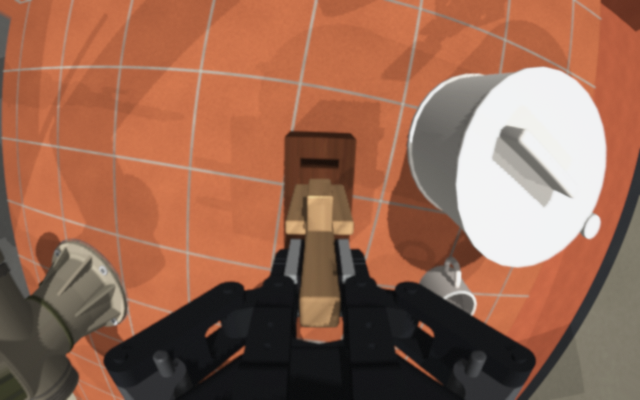

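View pics/sc10.png

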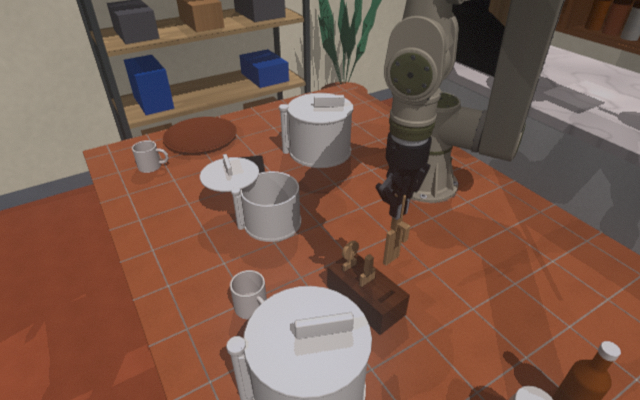

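```bash
python3 - <<'E'
from pad import *
s,t,R=state()
im=cv2.cvtColor(cv2.imread('pics/w10.png'),cv2.COLOR_BGR2RGB)
psi=np.arctan2(R[1,0],R[0,0])
r=im.copy()
for n,L in boxes(t[:2],psi,t[2]-.1277).items(): draw(im,wproj(L,s),(0,0,255),True)
f=lambda im:cv2.resize(im[170:340,275:365],None,fx=4.4,fy=3.5,interpolation=cv2.INTER_CUBIC)
save('w10c.png',np.hstack([f(r),f(im)]))
E
```

```text
(no output)
```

View pics/w10c.png

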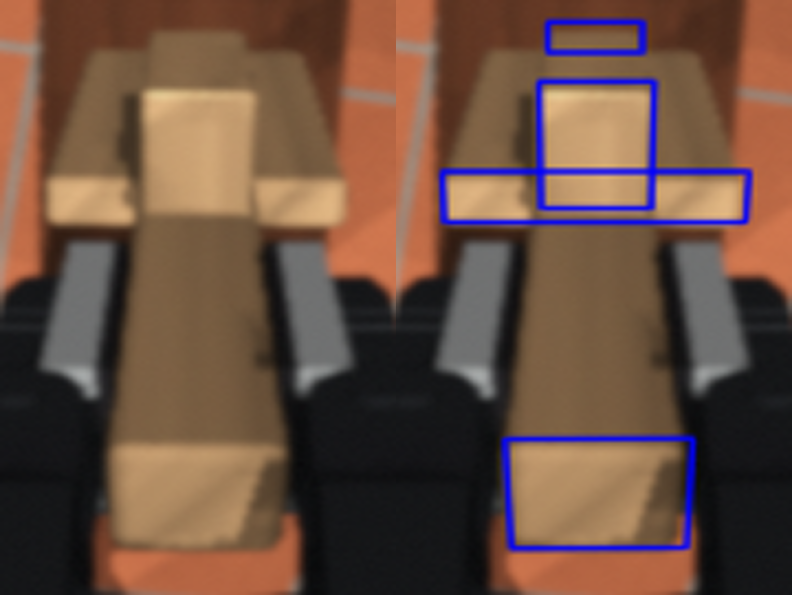

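Request:
{"name": "move_arm", "arguments": {
  "steps": [
    {"tx":-20,"ty":0,"tz":-5,"rx":0,"ry":0,"rz":0,"hand":0},
    {"tx":-40,"ty":-2,"tz":0,"rx":0,"ry":0,"rz":0,"hand":0},
    {"tx":-40,"ty":-2,"tz":0,"rx":0,"ry":0,"rz":0,"hand":0},
    {"tx":-40,"ty":-2,"tz":0,"rx":0,"ry":0,"rz":0,"hand":0},
    {"tx":-40,"ty":-2,"tz":0,"rx":0,"ry":0,"rz":0,"hand":0},
    {"tx":-40,"ty":-2,"tz":0,"rx":0,"ry":0,"rz":0,"hand":0},
    {"tx":-40,"ty":-2,"tz":0,"rx":0,"ry":0,"rz":0,"hand":0},
    {"tx":-40,"ty":-1,"tz":0,"rx":0,"ry":0,"rz":0,"hand":0}
  ]
}}

```text
time: 13.0
tcp_pos: [0.5052, 0.069, 0.3192]
tool_rot: [-0.001, 0.641, 0.768, -0.001]
wrist_force: [0.6, -0.2, -1.7]
gripper_width: 0.0155
```

Request:
{"name": "move_arm", "arguments": {
  "steps": [
    {"tx":-40,"ty":0,"tz":0,"rx":0,"ry":0,"rz":0,"hand":0},
    {"tx":-34,"ty":0,"tz":0,"rx":0,"ry":0,"rz":0,"hand":0},
    {"tx":-20,"ty":0,"tz":0,"rx":0,"ry":0,"rz":0,"hand":0},
    {"tx":0,"ty":0,"tz":0,"rx":0,"ry":0,"rz":0,"hand":0},
    {"tx":0,"ty":0,"tz":0,"rx":0,"ry":0,"rz":0,"hand":0},
    {"tx":0,"ty":0,"tz":0,"rx":0,"ry":0,"rz":0,"hand":0},
    {"tx":0,"ty":0,"tz":0,"rx":0,"ry":0,"rz":0,"hand":0},
    {"tx":0,"ty":0,"tz":0,"rx":0,"ry":0,"rz":0,"hand":0}
  ]
}}

```text
time: 13.8
tcp_pos: [0.5228, -0.021, 0.3213]
tool_rot: [0.0, 0.64, 0.768, 0.0]
wrist_force: [-0.5, -0.5, -1.1]
gripper_width: 0.0153
```

```bash
cat > look.py <<'E'
from pad import *
from fit import circ
import sys
n=sys.argv[1]
s,t,R=state(); im=arm.grab_frame('wrist').copy()
psi=np.arctan2(R[1,0],R[0,0]);u=np.array([np.cos(psi),np.sin(psi)])
c=np.array([.536,-.0887])
print(t.round(4),psi.round(3),s['wrist_force'].round(2),s['gripper_width'])
print(delta([*(c+.068*u),t[2]],1.746))
save(n+'raw.png',im)
draw(im,wproj(circ(c,.085,.13),s),(0,160,0),True);draw(im,wproj(circ(c,.080,.13),s),(0,160,0),True)
for k,L in boxes(t[:2]-.001*u,psi,t[2]-.1277).items(): draw(im,wproj(L,s),(0,0,255),True)
save(n+'.png',cv2.resize(im[100:360,200:440],None,fx=2.3,fy=2.3,interpolation=cv2.INTER_CUBIC))
E
python3 look.py w11
```

```text
[ 0.5228 -0.021   0.3213] 1.751 [-0.48 -0.5  -1.1 ] 0.015338949698190206
(array([ 0.5229, -0.0211,  0.3214]), np.float64(1.751), array([-0.8,  0.8,  0.1]), array([0.   , 0.   , 0.005]))
```

View pics/w11.png

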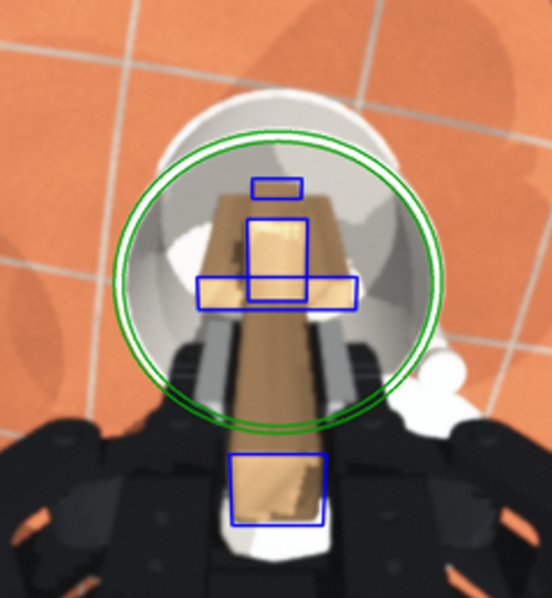

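Request:
{"name": "move_arm", "arguments": {
  "steps": [
    {"tx":-1,"ty":1,"tz":15,"rx":0,"ry":0,"rz":0,"hand":0},
    {"tx":0,"ty":0,"tz":25,"rx":0,"ry":0,"rz":0,"hand":0},
    {"tx":0,"ty":0,"tz":25,"rx":0,"ry":0,"rz":0,"hand":0},
    {"tx":0,"ty":0,"tz":25,"rx":0,"ry":0,"rz":0,"hand":0},
    {"tx":0,"ty":0,"tz":21,"rx":0,"ry":0,"rz":0,"hand":0},
    {"tx":0,"ty":0,"tz":15,"rx":0,"ry":0,"rz":0,"hand":0},
    {"tx":0,"ty":0,"tz":0,"rx":0,"ry":0,"rz":0,"hand":0},
    {"tx":0,"ty":0,"tz":0,"rx":0,"ry":0,"rz":0,"hand":0}
  ]
}}

```text
time: 14.65
tcp_pos: [0.5242, -0.0225, 0.1957]
tool_rot: [0.0, 0.641, 0.768, -0.0]
wrist_force: [0.6, -0.8, -0.3]
gripper_width: 0.0154
```

```bash
python3 look.py w12
```

```text
[ 0.5242 -0.0225  0.1957] 1.75 [ 0.57 -0.77 -0.3 ] 0.015409161674649039
(array([ 0.5247, -0.0226,  0.1963]), np.float64(1.75), array([ 1. , -0.6,  0.6]), array([0.001, 0.001, 0.004]))
```

View pics/w12.png

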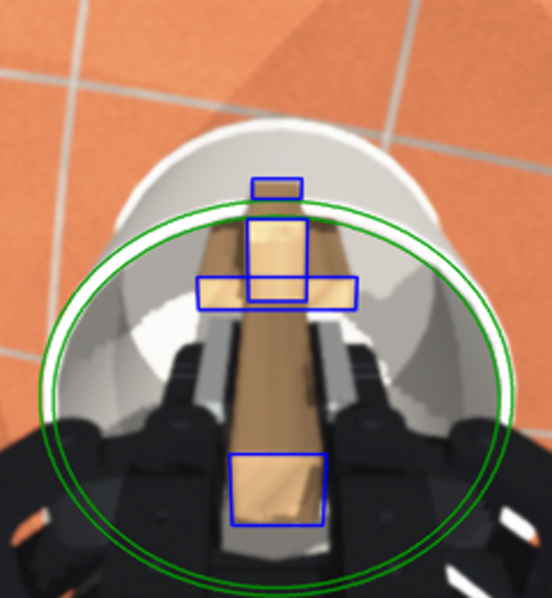

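View pics/w12raw.png

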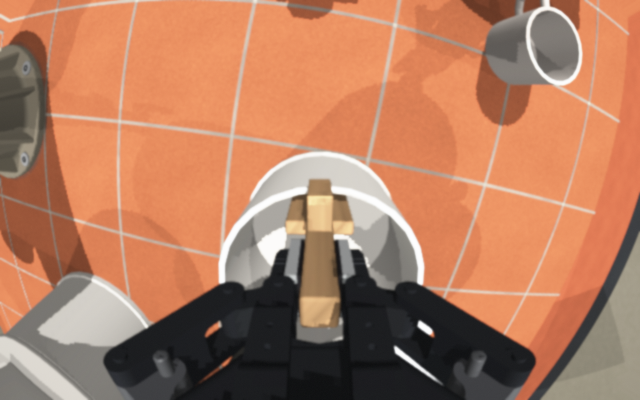

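Request:
{"name": "move_arm", "arguments": {
  "steps": [
    {"tx":0.5,"ty":0,"tz":5,"rx":0,"ry":0,"rz":0,"hand":0},
    {"tx":0,"ty":0,"tz":7,"rx":0,"ry":0,"rz":0,"hand":0},
    {"tx":0,"ty":0,"tz":7,"rx":0,"ry":0,"rz":0,"hand":0},
    {"tx":0,"ty":0,"tz":7,"rx":0,"ry":0,"rz":0,"hand":0},
    {"tx":0,"ty":0,"tz":7,"rx":0,"ry":0,"rz":0,"hand":0},
    {"tx":0,"ty":0,"tz":5,"rx":0,"ry":0,"rz":0,"hand":0},
    {"tx":0,"ty":0,"tz":3,"rx":0,"ry":0,"rz":0,"hand":0},
    {"tx":0,"ty":0,"tz":0,"rx":0,"ry":0,"rz":0,"hand":0}
  ]
}}

```text
time: 15.5
tcp_pos: [0.5238, -0.0223, 0.1537]
tool_rot: [-0.0, 0.641, 0.767, -0.0]
wrist_force: [-0.6, 0.4, -1.2]
gripper_width: 0.0153
```

```bash
python3 look.py w13; python3 - <<'E'
from h import *
a=arm.grab_frame('scene');b=arm.grab_frame('side')
f=lambda im,x,y:cv2.resize(im[y:y+100,x:x+80],None,fx=5,fy=5,interpolation=cv2.INTER_CUBIC)
save('c13.png',np.hstack([f(a,230,140),f(b,295,160)]))
E
```

```text
[ 0.5238 -0.0223  0.1537] 1.75 [-0.61  0.37 -1.16] 0.01532979343980111
(array([ 0.524 , -0.0223,  0.1541]), np.float64(1.75), array([ 0.5, -0. ,  0.4]), array([-0.   , -0.   ,  0.004]))
```

View pics/w13.png

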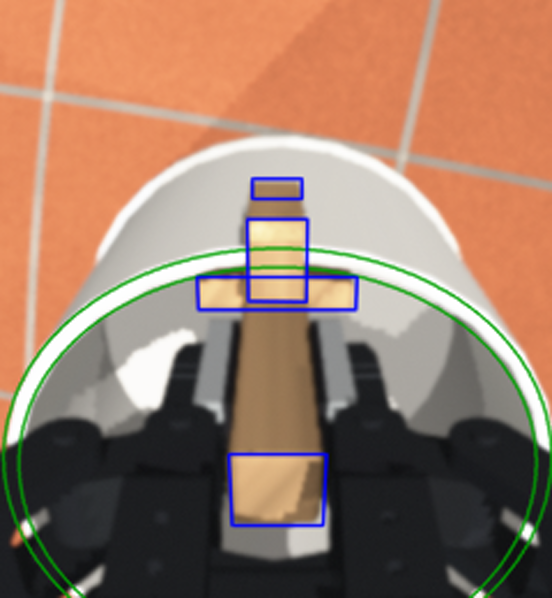

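View pics/c13.png

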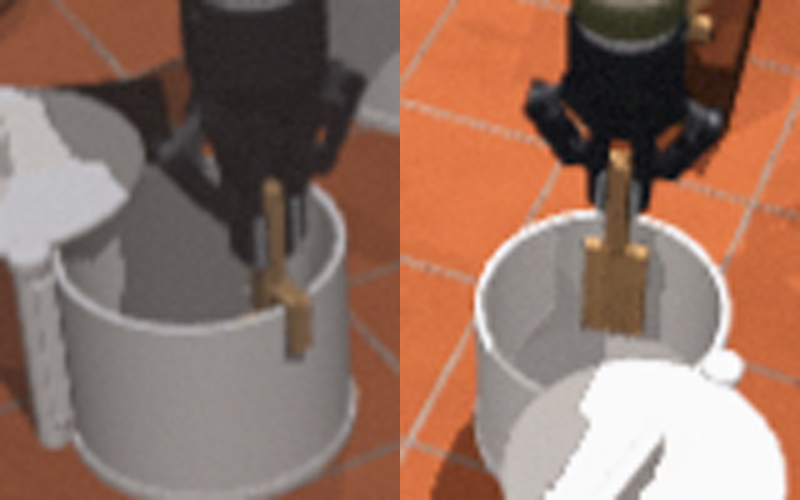

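Request:
{"name": "move_arm", "arguments": {
  "steps": [
    {"tx":0,"ty":0,"tz":1,"rx":0,"ry":0,"rz":0,"hand":0},
    {"tx":0,"ty":0,"tz":1,"rx":0,"ry":0,"rz":0,"hand":0},
    {"tx":0,"ty":0,"tz":0,"rx":0,"ry":0,"rz":0,"hand":0},
    {"tx":0,"ty":0,"tz":0,"rx":0,"ry":0,"rz":0,"hand":0},
    {"tx":0,"ty":0,"tz":0,"rx":0,"ry":0,"rz":0,"hand":0},
    {"tx":0,"ty":0,"tz":0,"rx":0,"ry":0,"rz":0,"hand":0},
    {"tx":0,"ty":0,"tz":0,"rx":0,"ry":0,"rz":0,"hand":0},
    {"tx":0,"ty":0,"tz":0,"rx":0,"ry":0,"rz":0,"hand":0}
  ]
}}

```text
time: 16.45
tcp_pos: [0.5243, -0.0224, 0.1527]
tool_rot: [0.0, 0.641, 0.767, 0.0]
wrist_force: [0.2, -0.8, 4.7]
gripper_width: 0.015
```

Request:
{"name": "move_arm", "arguments": {
  "steps": [
    {"tx":0,"ty":0,"tz":0,"rx":0,"ry":0,"rz":0,"hand":18},
    {"tx":0,"ty":0,"tz":0,"rx":0,"ry":0,"rz":0,"hand":22},
    {"tx":0,"ty":0,"tz":0,"rx":0,"ry":0,"rz":0,"hand":30},
    {"tx":0,"ty":0,"tz":0,"rx":0,"ry":0,"rz":0,"hand":40},
    {"tx":0,"ty":0,"tz":0,"rx":0,"ry":0,"rz":0,"hand":50},
    {"tx":0,"ty":0,"tz":0,"rx":0,"ry":0,"rz":0,"hand":50},
    {"tx":0,"ty":0,"tz":0,"rx":0,"ry":0,"rz":0,"hand":50},
    {"tx":0,"ty":0,"tz":0,"rx":0,"ry":0,"rz":0,"hand":50}
  ]
}}

```text
time: 17.25
tcp_pos: [0.5241, -0.0223, 0.1523]
tool_rot: [0.0, 0.641, 0.767, -0.0]
wrist_force: [1.1, -0.1, -0.6]
gripper_width: 0.0498
```

```bash
python3 look.py w14; python3 - <<'E'
from h import *
a=arm.grab_frame('scene');b=arm.grab_frame('side')
f=lambda im,x,y:cv2.resize(im[y:y+100,x:x+80],None,fx=5,fy=5,interpolation=cv2.INTER_CUBIC)
save('c14.png',np.hstack([f(a,230,140),f(b,295,160)]))
E
```

```text
[ 0.5241 -0.0223  0.1523] 1.75 [ 1.14 -0.14 -0.64] 0.049847855075651294
(array([ 0.5241, -0.0223,  0.1523]), np.float64(1.75), array([ 0.5, -0.1,  0. ]), array([0.   , 0.   , 0.004]))
```

View pics/w14.png

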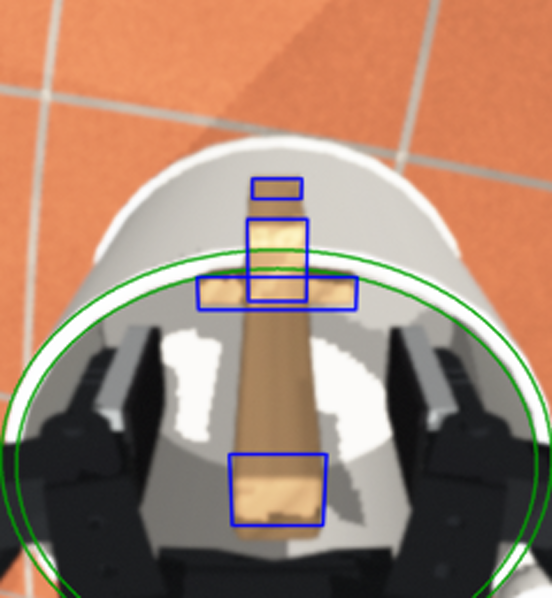

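View pics/c14.png

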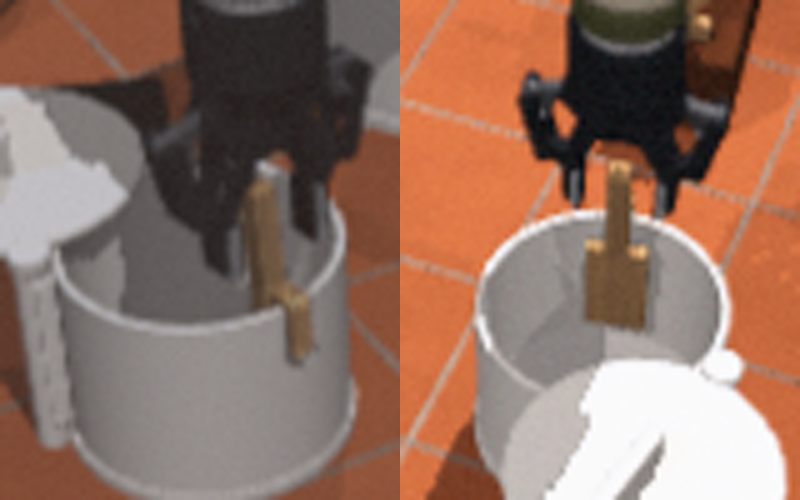

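Request:
{"name": "move_arm", "arguments": {
  "steps": [
    {"tx":0,"ty":0,"tz":-10,"rx":0,"ry":0,"rz":0,"hand":60},
    {"tx":0,"ty":0,"tz":-20,"rx":0,"ry":0,"rz":0,"hand":60},
    {"tx":0,"ty":0,"tz":-30,"rx":0,"ry":0,"rz":0,"hand":60},
    {"tx":0,"ty":0,"tz":-40,"rx":0,"ry":0,"rz":0,"hand":60},
    {"tx":0,"ty":0,"tz":-40,"rx":0,"ry":0,"rz":0,"hand":60},
    {"tx":0,"ty":0,"tz":-20,"rx":0,"ry":0,"rz":0,"hand":60},
    {"tx":0,"ty":0,"tz":0,"rx":0,"ry":0,"rz":0,"hand":60},
    {"tx":0,"ty":0,"tz":0,"rx":0,"ry":0,"rz":0,"hand":60}
  ]
}}

```text
time: 18.2
tcp_pos: [0.5243, -0.0223, 0.3127]
tool_rot: [0.001, 0.641, 0.767, 0.0]
wrist_force: [0.3, -0.4, -1.1]
gripper_width: 0.06
```

```bash
python3 look.py w15; python3 - <<'E'
from h import *
from fit import geo,circ
s=arm.sense();raw=cv2.cvtColor(cv2.imread('pics/w15raw.png'),cv2.COLOR_BGR2RGB)
a=arm.grab_frame('scene').copy();b=arm.grab_frame('side').copy()
f=lambda im,x,y:cv2.resize(im[y:y+100,x:x+80],None,fx=5,fy=5,interpolation=cv2.INTER_CUBIC)
for l,col in ((1.45,(255,0,0)),(1.65,(0,0,255))):
    h,lc,g,d=geo([.5362,-.0890,-.2409,l,.1395])
    draw(b,proj('side',circ(lc,.088,.137)),col,True);draw(a,proj('scene',circ(lc,.088,.137)),col,True)
save('c15.png',np.hstack([f(a,230,140),f(b,295,160)])); save('sc15.png',a)
sd=cv2.resize(b[190:290,280:400],None,fx=6,fy=6,interpolation=cv2.INTER_CUBIC);save('sd15.png',sd)
E
```

```text
[ 0.5243 -0.0223  0.3127] 1.75 [ 0.27 -0.43 -1.07] 0.06001623355631528
(array([ 0.5237, -0.0222,  0.3117]), np.float64(1.75), array([ 0.4,  0.2, -1. ]), array([-0.001, -0.   ,  0.004]))
```

View pics/w15.png

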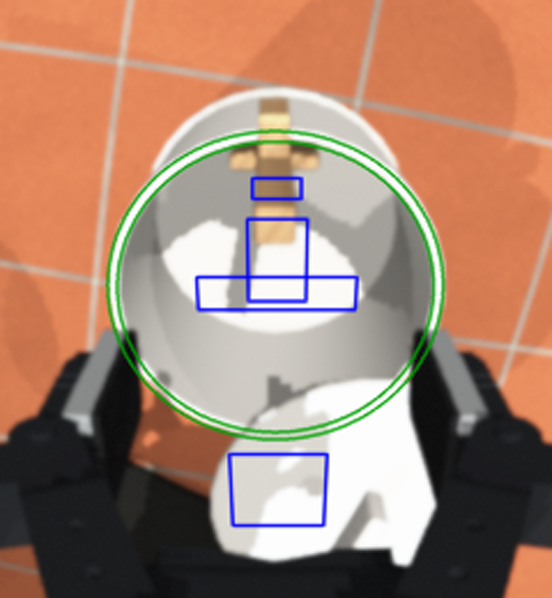

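View pics/sd15.png

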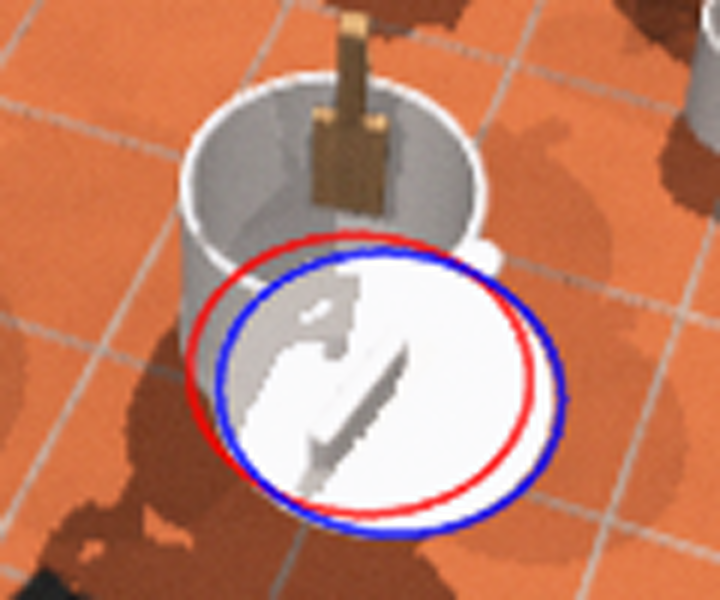

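View pics/sc15.png

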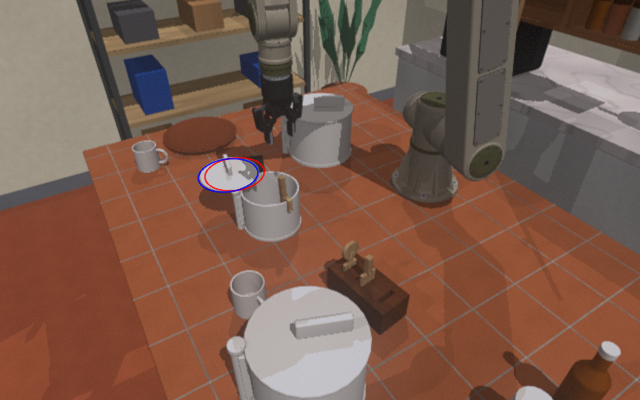

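```bash
python3 - <<'E'
from h import *
s,t,R=state()
im=cv2.imread('pics/w15raw.png')
cv2.imwrite('pics/w15z.png',cv2.resize(im[130:215,275:365],None,fx=7,fy=7,interpolation=cv2.INTER_CUBIC))
psi=1.75;u=np.array([np.cos(psi),np.sin(psi),0]);k=np.array([0,0,1.]);c=np.array([.536,-.0887,0])
for tilt in (0,.05,.1,.15,.2,.25):
  # throat underside corner resting on rim: throat point x=15.5,z=105 at r=.0825,z=.13; tilt>0: top leans inward
  pts=[(8,175),(-8,175),(29,113),(8,113),(5,90)]
  out=[]
  for x,z in pts:
    dx,dz=(x-15.5)/1e3,(z-105)/1e3
    r=dx*np.cos(tilt)-dz*np.sin(tilt); zz=dx*np.sin(tilt)+dz*np.cos(tilt)
    out.append(wproj(c+(.0825+r)*u+(.13+zz)*k,s)[0])
  print(tilt,[((o[0]-275)*7).round().item() for o in out[:1]],[round(float((o[1]-130)*7)) for o in out])
E
```

```text
0 [321.0] [378, 503, 129, 268, 255]
0.05 [321.0] [405, 526, 132, 270, 249]
0.1 [321.0] [431, 548, 136, 271, 244]
0.15 [321.0] [455, 568, 140, 273, 239]
0.2 [321.0] [479, 587, 144, 275, 233]
0.25 [320.0] [501, 604, 148, 276, 227]
```

View pics/w15z.png

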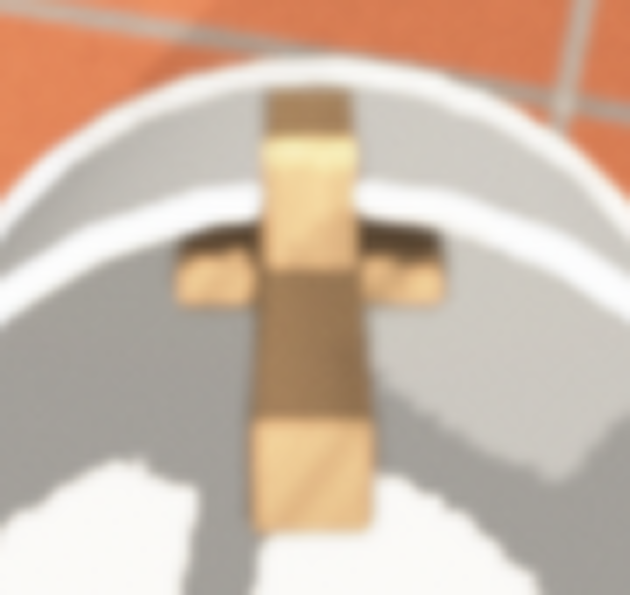

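```bash
python3 -c "
from station import arm
print(arm.sense()['time']); print(arm.hand_in())"
```

```text
18.35
the job is handed in; nothing more can be done
None
```

The lid on the smallest warmer is open to its stop, and the hooked paddle hangs by itself over the rim. I handed the job in at about 18.4 s; no verdict was reported.

**What I did:**
- I pushed the lid's ridge with closed fingers until the lid pressed on its stop at about 8 N.
- I took the hooked paddle from the end slot, hung it on the rim's +y side, away from the open lid, and released it.
- I then raised the gripper about 160 mm straight up, clear of everything.

**Last checks, measured from the camera images:**
- **Lid:** its outline matches the fully open 1.65 rad position in the side view.
- **Paddle:** the hook throat is at rim height and the tilt is about 0.07 rad (limit 0.3). The hook tip is outside at about 95 mm from the warmer's axis, and the blade is inside. I saw no movement between the pictures after release, but I did not measure its speed.
- **Other items:** the plain paddle, round turner, mug and pot holder look untouched.

None of the checks failed or disagreed. My first two move calls were refused for missing fields, and nothing moved.

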